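Pop the battery pack out of its dock and trap it

TASK

Pop the spare battery pack out of the charging dock on the side table: press the dock's ejector key down with one finger and trap the pack against your other finger as the spring shoots it out along the tray, before it slides away off the end. Nothing is to be gripped or lifted, and the tumbler, bowl, remote and lamp are to be left alone. Finish while holding: the key still pressed down and the popped pack at rest on the tray, stopped by your other finger.

Things in the scene. Friction and masses are not known exactly. Their poses are not given: they have to be found in the camera images.
- dock: Low grey dock fixed to the table, yaw varies. Origin on the table under the pack's start place; x along the tray (pack pops out to -x, roughly towards the robot), +y to the key's side, z up. Block x -88..62, y -35..75 mm; its top, also the tray floor, 30 mm up. Tray 39 mm wide about y = 0, open end at x -88, rails 6 mm high; bay walls at x -22..62 16 mm high, end block 26 mm.
- pack: Loose black battery pack, 50 (x) by 36 (y) by 24 mm high, about 80 g. Origin at the centre of its underside, axes as the dock's. At the start its front (dock -x) is behind a catch bar 6 mm high; a spring pusher drives it to dock -x with 3.6 N, falling to 1.2 N after 50 mm, where the pusher stops. Untrapped it shoots along the tray and falls off the end.
- ejector (a joint): Ejector key: 0 = up, 0.009 m = fully down. Its spring pushes up with 1.4 N at the top, 4 N at the bottom; the pack rubbing on the catch adds up to 4 N. Catch bar and key are one piece; the pack is freed when the key is about 6 mm down. Let go, the key and catch would rise under the popped pack.
- key_top (a point): Centre of the ejector key's flat 26 by 26 mm top, at dock x -52, y +55 mm; 17 mm above the tray floor when up, 8 mm above it when fully down. It moves straight down. 55 mm from it towards dock -y is the tray's centre line.
- trap_point (a point): Fixed point on the tray floor, on its centre line, 55 mm beside the key's centre and 27 mm ahead of the pack's front at the start: a good place for the other finger, whose tip must reach well below the pack's top (24 mm above the floor). The catch bar lies 22 to 26 mm from it, on the pack's side.
- tumbler: Steel tumbler with a black twist cap, 66 mm across, 154 mm tall, standing loose to one side of the dock; origin at the centre of its underside. Bystander.
- bowl: White ceramic bowl with spare batteries, 110 mm across, 45 mm tall, loose, on the other side of the dock; origin at the centre of its underside. Bystander.
- remote: Silver remote, 150 by 40 by 16 mm, lying crosswise beyond the dock, long side its x; origin at the centre of its underside. Bystander.
- lamp: Table lamp with a blue ceramic base 144 mm across and a shade 200 mm across whose lower edge is 225 mm and top 360 mm above the table; fixed, to the robot's left. Origin at the centre of its underside. Bystander.
Not all that is in view belongs to the job. Leave any green or pink look-alike of the dock alone. Of the things that look like the pack, the smaller one is meant.

How it is judged:
At the end, for the whole second after the job is handed in: The ejector key is held at least 6 mm down, and the pack has popped 6 to 55 mm out of its place, lies flat on the tray (origin within 5 mm of the tray floor's height, tilt under 0.15 rad), at rest (under 20 mm/s) and pressed against a finger with more than 0.3 N (value of joint ejector above 0.006 m and contact force between the fingers and pack above 0.3 N and x of pack in the frame of dock between -0.055 and -0.006 m and z of pack in the frame of dock between 0.026 and 0.035 m and angle between pack's own z axis and vertical below 0.15 rad and linear speed of pack below 0.02 m/s); the arm keeps its last pose, push and grip.
It fails at once if the pack slid away: off the tray's end or over its side (x of pack in the frame of dock below -0.08 m or z of pack in the frame of dock below 0.018 m).
It fails at once if the pack was lifted off the tray (z of pack in the frame of dock above 0.042 m).
It fails at once if a bystander was moved by more than 15 mm (distance of any of tumbler, bowl, remote from where it was at the start of the episode above 0.015 m).
It fails at once if the lamp was pushed (contact force between any of the arm, the fingers and lamp above 3 N).
It also fails if it takes over 32 s, if anything falls off the work surface, if the arm or the gripper's body presses on something with over 40 N, if the wrist force passes 120 N, or if a joint passes its speed limit or range.

ROBOT

A 6-joint arm with a two-finger parallel gripper is mounted at the origin on the work surface. World frame = base frame: x ahead of the robot, y to its left, z up, the work surface at z = 0. Lengths are in m, angles in rad, forces in N, time in s.
With the tool pointing down it reaches from about 0.375 to 0.9 m from the base axis. Payload 3.1 kg.
Tool frame: the origin (TCP) lies at the very end of the fingers, on their centre line; the grasp point (between the pads) lies 19 mm behind it (tcp_to_grasp is the distance from the TCP to the grasp point, in m); z points along the fingers, y is the direction in which the jaws open and shut (so a half turn about z gives the same grasp; the last joint's range is limited). The gripper opens to 85 mm and grips with 20 to 120 N. Pads are 22 mm wide; open, the fingers measure 114 mm over their backs; the gripper's body (76 mm by 85 mm) begins 54 mm behind the grasp point. The pads swing forward as they close: fully open they stand 13 mm farther back than shut.
Start: joints at [1.062, 0.527, 1.433, -0, 1.181, -0.178], TCP at [0.203, 0.591, 0.231] pointing down, gripper open.
Joint ranges: [-3.08, 3.08], [-0.75, 2.2], [0.22, 2.44], [-1.43, 4.57], [0, 2.65], [-2.85, 2.85]. Speed limits (rad/s): [2.79, 2.79, 3.14, 3.14, 3.14, 3.14].

INTERFACE

Orientations are given as a unit quaternion [x, y, z, w].
In Python, from station import sense, snapshot, camera_info, sign_off, tcp_to_grasp gives the robot as it stands.
- The arm moves only by the shell command python3 -m inch 'ROWS' [FORCE]. ROWS is JSON, a list of rows, each a list of 3 entries, a list of its own where there are three numbers: the closure, from -1 (fully open) to 1 (shut), so that 0 is half open, then the shift along the tool's x, y, z normalised to -1 to 1, where 1 is 10 cm, then the turn, a rotation vector about the tool's x, y, z normalised to -1 to 1, where 1 is 360 degrees. In form: [[jaw, [dx, dy, dz], [ax, ay, az]], ...]. A call has 1 to 20 rows; each row is the pose to reach, as a shift and turn from the pose commanded when the call began, along the tool's axes at that moment, turning the shorter way round; what a row does not reach only later rows make up. A row lasts 1/10 s, in which the tool goes at most 50 mm and 8.59 degrees, less where a joint would pass 70% of its speed; a pose out of reach is approached as far as the arm can. A call with a number of a shift or a turn outside -1 to 1 is refused whole. A call with a gripper value outside its range is refused whole. The fingers move at their own pace and stop on an object; FORCE is the grip in N (left out, the last holds). Time passes only in rows, so rows that repeat a pose let the fingers close. It gives the time, the measured TCP pose, the force and the opening at its end, in the units of the state.
- sense(): the state, without advancing time (a new reading comes with each control period).
- snapshot(name): name is "scene" or "top" or "wrist"; returns (picture, depth): 400x640x3 uint8, blue, green, red; 400x640 float32, m along the optical axis (not along the pixel's ray), 0 where there is no reading.
- camera_info(name): a dict with "K" (3x3 intrinsics, pixels), "origin" and "orientation" of the camera in the world. Camera axes: x right, y down, z forward; pixel columns grow to the right and rows downward; lengths in m; the calibration is good to about 2 mm. A picture is of the moment at which its call begins: read the wrist's pose just before it. camera_info takes no time and is no camera call; for the wrist camera it gives the pose at the moment of the call.
- sign_off(): hands the job in, once; it reports no verdict.
The state is a dict: "t": time; "q": joint angles; "qd": joint speeds; "tau": joint torques, N m; "tcp_pos": TCP position; "tool_rot": TCP orientation; "force": force on the tool from outside, world axes, zero at the start; "ft_torque": the same for the moment, N m; "finger_gap": opening from 0.0 (shut) to 1.0 (fully open).
Only numpy, scipy, OpenCV 4.12 (cv2) and the standard library are available. Lean on these libraries where they do the work, as an engineer would, in place of code of your own. Each camera call takes 0.05 s, during which the arm holds its last target.

## Working session

There is one attempt and no reset: what is moved stays moved. The work goes in short steps, Python scripts to look and compute and a shell command to move; the robot and the scene stay as the last step left them, time stands still between calls to the robot, and variables do not carry over. Pictures are saved under pics/ and viewed, and the job is handed in when it is done.

```bash
ls; mkdir -p pics; python3 - <<'E'
from station import *
import cv2
print(sense()); 
for n in ["scene","top","wrist"]:
    p,d=snapshot(n); cv2.imwrite(f"pics/{n}0.png",p); import numpy as np; np.save(f"pics/{n}0.npy",d)
    i=camera_info(n); print(n,i)
print(tcp_to_grasp)
E
```

```text
pics
{'t': 0.0, 'q': array([ 1.06150651e+00,  5.28471350e-01,  1.43391197e+00, -8.94760457e-06,
        1.18139979e+00, -1.78518696e-01]), 'qd': array([ 1.33190778e-03, -1.03447657e-03, -9.04895216e-04, -8.74589134e-05,
       -3.85786380e-04,  4.59427708e-04]), 'tau': array([-1.22431207e-03, -4.42360926e+01, -1.78021824e+01, -2.90339385e-04,
        8.51874298e-03, -1.22441133e-05]), 'tcp_pos': array([0.20261061, 0.59048451, 0.23032736]), 'tool_rot': array([ 1.64630866e-01,  9.86354641e-01, -1.03248976e-03, -3.65377188e-04]), 'force': array([ 0.04206221,  0.32635899, -0.91346761]), 'ft_torque': array([-0.04359663, -0.00164218, -0.03923045]), 'finger_gap': 1.001410938470089}
scene {'K': array([[486.41925746,   0.        , 317.52014375],
       [  0.        , 486.41925746, 199.93743423],
       [  0.        ,   0.        ,   1.        ]]), 'origin': array([1.55007759, 0.37426242, 0.9990848 ]), 'orientation': array([ 0.53158546,  0.74108554, -0.32929335, -0.24448926])}
top {'K': array([[427.42325619,   0.        , 322.73494225],
       [  0.        , 427.42325619, 201.46545496],
       [  0.        ,   0.        ,   1.        ]]), 'origin': array([0.45541951, 0.07315676, 1.2557397 ]), 'orientation': array([ 0.7089719 , -0.70368814,  0.0316098 , -0.03439003])}
wrist {'K': array([[357.74448355,   0.        , 312.41542407],
       [  0.        , 357.74448355, 203.91420165],
       [  0.        ,   0.        ,   1.        ]]), 'origin': array([0.12365342, 0.61829886, 0.37245125]), 'orientation': array([0.80277095, 0.5732782 , 0.09476982, 0.13390138])}
0.0187
```

View pics/scene0.png

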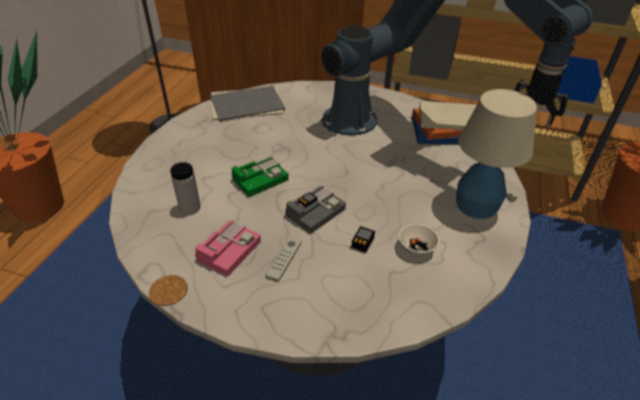

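View pics/top0.png

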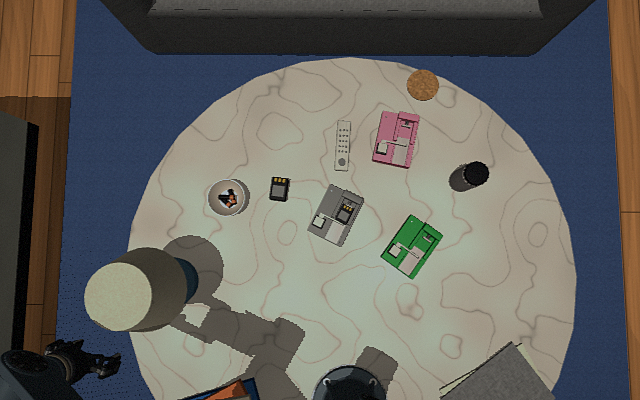

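View pics/wrist0.png

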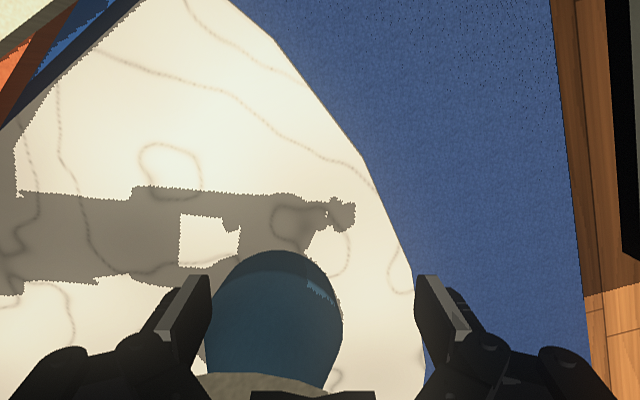

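```bash
cat > h.py <<'E'
import numpy as np,cv2
from scipy.spatial.transform import Rotation as R
from station import *
def ray(info,u,v):
    d=np.linalg.inv(info["K"])@np.array([u,v,1.]); return info["origin"],R.from_quat(info["orientation"]).apply(d)
def onz(info,u,v,z):
    o,d=ray(info,u,v); return o+d*(z-o[2])/d[2]
def dep(info,u,v,dm):
    o,d=ray(info,u,v); return o+d*dm
def proj(info,P):
    p=R.from_quat(info["orientation"]).inv().apply(np.asarray(P)-info["origin"]); q=p@info["K"].T; return q[...,:2]/q[...,2:]
E
python3 - <<'E'
from h import *
p=cv2.imread("pics/top0.png"); c=p[175:255,295:375]; cv2.imwrite("pics/crop0.png",cv2.resize(c,None,fx=7,fy=7,interpolation=cv2.INTER_CUBIC))
i=camera_info("top"); d=np.load("pics/top0.npy")
for n,u,v in [("shade",118,297),("base",188,280),("bowl",229,197),("dockkey",319,222),("dock mid",332,212),("pack",346,212),("loose",280,188),("remote",343,145),("tumbler",475,173),("g",412,246)]:
    print(n,dep(i,u,v,d[v,u]).round(3))
# shade mask
U,V=np.meshgrid(np.arange(60,240),np.arange(230,360)); 
P=np.array([dep(i,u,v,d[v,u]) for u,v in zip(U.ravel(),V.ravel())])
m=(P[:,2]>.3)&(P[:,2]<.4); Q=P[m]; print(len(Q),Q.min(0),Q.max(0))
m=(P[:,2]>.345)&(P[:,2]<.375); Q=P[m]; print(len(Q),Q.min(0),Q.max(0),Q.mean(0))
E
```

```text
shade [0.338 0.498 0.36 ]
base [0.35  0.438 0.096]
bowl [0.581 0.348 0.033]
dockkey [0.51  0.088 0.048]
dock mid [0.54  0.052 0.029]
pack [0.539 0.013 0.055]
loose [0.608 0.202 0.029]
remote [0.74  0.02  0.013]
tumbler [ 0.635 -0.317  0.157]
g [ 0.445 -0.174  0.044]
5407 [0.19795012 0.41659752 0.30002583] [0.42242374 0.64842329 0.39980507]
4042 [0.21380453 0.42637618 0.3450135 ] [0.41145248 0.60418202 0.37495948] [0.33802584 0.49760473 0.35882706]
```

View pics/crop0.png

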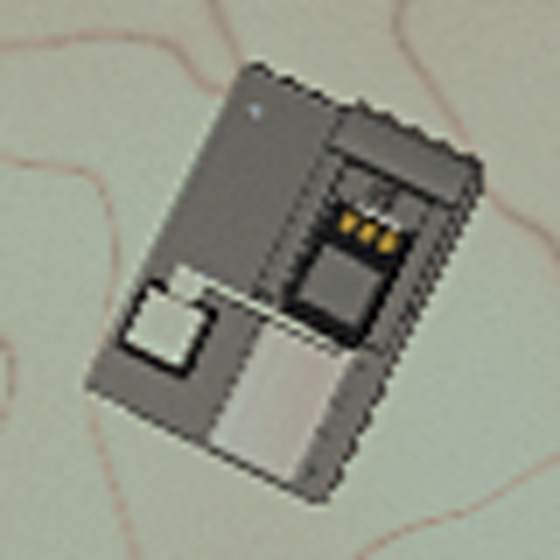

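The crop shows the grey dock with its white key at top-image (319,221) and the pack in its bay at (345,211). The things that could be taken for the pack or dock are:
- the pack in the bay, at (345,211)
- the loose, larger black one, at (280,188)
- the pink dock, at (396,139)
- the green dock, at (412,246)

I choose the grey dock and the pack in its bay. The lamp shade is right beside the gripper, so I go up first.

```bash
python3 -m inch '[[-0.2,[0.1,0,-0.5],[0,0,0]],[-0.2,[0.2,0,-1],[0,0,0]],[-0.2,[0.2,0,-1],[0,0,0]]]' 20 && python3 -m inch '[[-0.2,[0,0,-0.5],[0,0,0]],[-0.2,[0,0,-1],[0,0,0]],[-0.2,[0,0,-1],[0,0,0]]]'
python3 - <<'E'
from h import *
i=camera_info("top"); 
c=[(88,383),(322,500),(250,65),(165,325)]; z=[.03,.03,.03,.047]; D=[(-88,75),(-88,-35),(62,75),(-52,55)]
# crop uses 7x resize: u=295+(x+.5)/7-.5
W=np.array([onz(i,295+(x+.5)/7-.5,175+(y+.5)/7-.5,zz) for (x,y),zz in zip(c,z)])
D=np.array(D)/1000
a=D-D.mean(0); b=W[:,:2]-W[:,:2].mean(0)
yaw=np.arctan2((a[:,0]*b[:,1]-a[:,1]*b[:,0]).sum(),(a*b).sum())
Rm=np.array([[np.cos(yaw),-np.sin(yaw)],[np.sin(yaw),np.cos(yaw)]]); t=W[:,:2].mean(0)-Rm@D.mean(0)
print(yaw,t,((Rm@D.T).T+t-W[:,:2]).round(4)); 
print("mid",Rm@[-.052,.0275]+t)
s=sense(); print(s['t'],s['tcp_pos'],R.from_quat(s['tool_rot']).as_matrix().round(3),s['finger_gap'],s['q'],s['force'])
E
```

```text
t: 0.45
tcp_pos: [0.1846, 0.6013, 0.3389]
tool_rot: [0.164, 0.986, 0.007, 0.002]
force: [0.4, 1.1, 0.4]
finger_gap: 0.601
t: 0.75
tcp_pos: [0.1853, 0.6003, 0.4396]
tool_rot: [0.164, 0.986, 0.008, 0.002]
force: [0.8, -0.3, 0.3]
finger_gap: 0.598
-0.46178508201861806 [0.5350496 0.0176917] [[-0.0002  0.0016]
 [-0.0023 -0.001 ]
 [ 0.0025  0.0002]
 [-0.     -0.0008]]
mid [0.5007487  0.06547975]
0.75 [0.18528154 0.6002948  0.43963221] [[-0.946  0.324  0.007]
 [ 0.325  0.946  0.014]
 [-0.002  0.016 -1.   ]] 0.5976593397863684 [ 1.09381407e+00  3.73574156e-01  1.12453417e+00 -1.91735302e-05
  1.62725375e+00 -1.46502611e-01] [ 0.83572932 -0.26103247  0.29351313]
```

```bash
for k in 1 2 3; do :; done
python3 -m inch '[[0,[-0.35,-0.3,0],[0,0,0]],[0,[-0.7,-0.6,0],[0,0,0]],[0,[-0.95,-0.8,0],[0,0,0]]]' | head -2
python3 -m inch '[[0,[-0.35,-0.3,0],[0,0,0]],[0,[-0.7,-0.6,0],[0,0,0]],[0,[-0.95,-0.8,0],[0,0,0]]]' | head -2
python3 -m inch '[[0,[-0.35,-0.3,0],[0,0,0]],[0,[-0.7,-0.6,0],[0,0,0]],[0,[-0.95,-0.8,0],[0,0,0]]]' | head -2
python3 -m inch '[[0,[-0.35,-0.3,0.3],[0,0,0]],[0,[-0.7,-0.6,0.6],[0,0,0]],[0,[-0.95,-0.8,1],[0,0,0]]]'|head -2
python3 -m inch '[[0,[-0.3,-0.25,0.3],[0,0,0]],[0,[-0.6,-0.5,0.6],[0,0,0.01]],[0,[-0.8,-0.75,1],[0,0,0.021]],[0,[-0.8,-0.75,1],[0,0,0.021]],[0,[-0.8,-0.75,1],[0,0,0.021]]]'
python3 - <<'E'
from h import *
s=sense(); print(s['t'],s['tcp_pos'],R.from_quat(s['tool_rot']).as_matrix().round(3),s['finger_gap'],s['q'],s['force'])
i=camera_info("wrist"); p,d=snapshot("wrist"); cv2.imwrite("pics/w1.png",p); np.save("pics/w1.npy",d); np.save("pics/w1i.npy",i,allow_pickle=True)
E
```

```text
t: 1.05
tcp_pos: [0.2484, 0.4888, 0.4303]
t: 1.35
tcp_pos: [0.3123, 0.3821, 0.4305]
t: 1.65
tcp_pos: [0.3763, 0.2756, 0.4305]
t: 1.95
tcp_pos: [0.4373, 0.1758, 0.3391]
t: 2.45
tcp_pos: [0.4861, 0.0802, 0.238]
tool_rot: [0.23, 0.973, -0.0, -0.002]
force: [-0.7, 0.4, 0.6]
finger_gap: 0.5
2.45 [0.48609246 0.08022891 0.23800204] [[-0.894  0.448 -0.004]
 [ 0.448  0.894  0.001]
 [ 0.004 -0.001 -1.   ]] 0.4999517184110742 [-6.39472930e-02  3.42662500e-01  1.74696887e+00  4.95860874e-04
  1.05589222e+00 -1.17079307e+00] [-0.68216948  0.35120166  0.62862835]
```

View pics/w1.png

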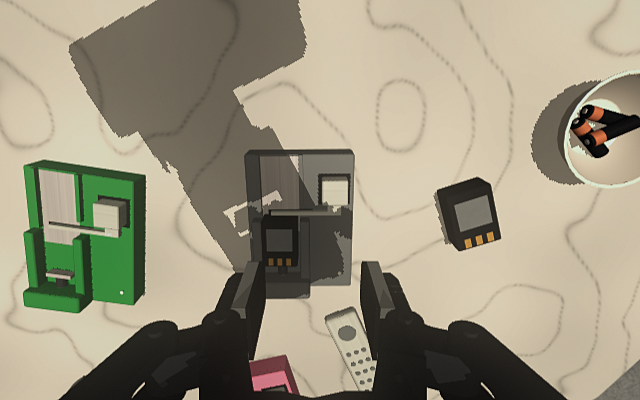

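```bash
python3 - <<'E'
from h import *
p=cv2.imread("pics/w1.png"); c=p[140:310,235:365]; cv2.imwrite("pics/w1c.png",cv2.resize(c,None,fx=4.5,fy=3.5,interpolation=cv2.INTER_CUBIC) if 0 else cv2.resize(c,None,fx=3.5,fy=3.5,interpolation=cv2.INTER_CUBIC))
hsv=cv2.cvtColor(p,cv2.COLOR_BGR2GRAY); print(hsv[191,325:345])
m=(hsv[165:215,310:356]>135).astype(np.uint8)
n,l,st,ce=cv2.connectedComponentsWithStats(m)
for k in range(1,n):
    if st[k,4]>60: print(st[k],ce[k]+[310,165])
E
```

```text
[198 198 197 199 198 197 197 197 197 198 197 197 196 197 197 197 197 198
 197 199]
[ 43   0   3  50 117] [354.25641026 192.66666667]
[ 12  16  26  32 659] [334.87708649 193.40819423]
```

View pics/w1c.png

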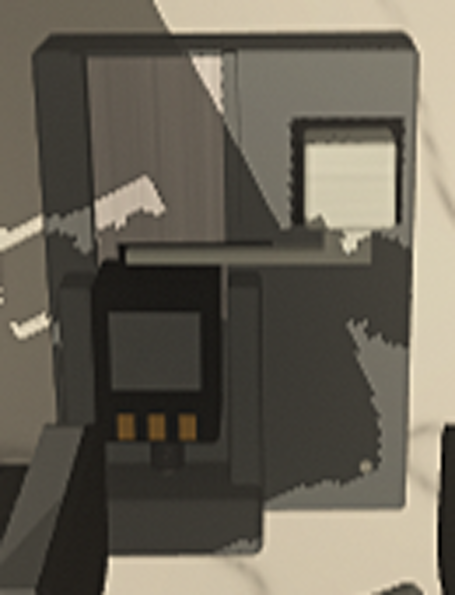

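```bash
python3 - <<'E'
from h import *
i=np.load("pics/w1i.npy",allow_pickle=True).item()
f=lambda x,y:(235+(x+.5)/3.5-.5,140+(y+.5)/3.5-.5)
pts=[(351,185,.047),(38,51,.03),(417,51,.03),(405,507,.03)]
D=np.array([(-52,55),(-88,-35),(-88,75),(62,75)])/1000
W=np.array([onz(i,*f(x,y),z) for x,y,z in pts]); print(W.round(4))
a=D-D.mean(0); b=W[:,:2]-W[:,:2].mean(0)
yaw=np.arctan2((a[:,0]*b[:,1]-a[:,1]*b[:,0]).sum(),(a*b).sum())
Rm=np.array([[np.cos(yaw),-np.sin(yaw)],[np.sin(yaw),np.cos(yaw)]]); t=W[:,:2].mean(0)-Rm@D.mean(0)
print(yaw,t,((Rm@D.T).T+t-W[:,:2]).round(4))
mid=Rm@[-.052,.0275]+t; print("mid",mid)
s=sense();M=R.from_quat(s['tool_rot']).as_matrix()
print("tool delta (units)",M.T@(np.r_[mid,.06]-s['tcp_pos'])/.1)
print("yaw err deg",np.degrees(np.arctan2(M[1,1],M[0,1])-(yaw+np.pi/2)))
E
```

```text
[[0.5117 0.092  0.047 ]
 [0.4417 0.0287 0.03  ]
 [0.4895 0.1243 0.03  ]
 [0.6216 0.0599 0.03  ]]
-0.458362793951536 [0.53455925 0.01973888] [[ 0.0005  0.0001]
 [-0.0015 -0.0014]
 [-0.0007  0.0017]
 [ 0.0017 -0.0004]]
mid [0.500095   0.06740926]
tool delta (units) [-0.1816862  -0.06181395  1.79256502]
yaw err deg -0.2533332000540735
```

```bash

python3 -m inch '[[0,[-0.09,-0.03,0.4],[0,0,0]],[0,[-0.18,-0.06,0.8],[0,0,0]],[0,[-0.18,-0.06,1],[0,0,0]]]' | head -2
python3 -m inch '[[0,[0,0,0.4],[0,0,0]],[0,[0,0,0.74],[0,0,0]],[0,[0,0,0.74],[0,0,0]],[0,[0,0,0.74],[0,0,0]]]'
python3 - <<'E'
from h import *
s=sense(); print(s['t'],s['tcp_pos'],R.from_quat(s['tool_rot']).as_matrix().round(3),s['finger_gap'],s['force'])
p,d=snapshot("wrist"); cv2.imwrite("pics/w2.png",p); 
p,d=snapshot("scene"); cv2.imwrite("pics/s2.png",cv2.resize(p[170:250,260:380],None,fx=6,fy=6,interpolation=cv2.INTER_CUBIC))
p,d=snapshot("top"); cv2.imwrite("pics/t2.png",cv2.resize(p[165:255,290:380],None,fx=6,fy=6,interpolation=cv2.INTER_CUBIC))
E
```

```text
t: 2.8
tcp_pos: [0.5009, 0.0682, 0.1388]
t: 3.2
tcp_pos: [0.5011, 0.0683, 0.0665]
tool_rot: [0.228, 0.974, 0.0, 0.001]
force: [0.6, -1.0, 1.1]
finger_gap: 0.501
3.2 [0.50112664 0.06828091 0.06653166] [[-0.896  0.445  0.002]
 [ 0.445  0.896 -0.   ]
 [-0.001  0.001 -1.   ]] 0.5011390630297903 [ 0.56733812 -1.01312211  1.11353773]
```

View pics/w2.png

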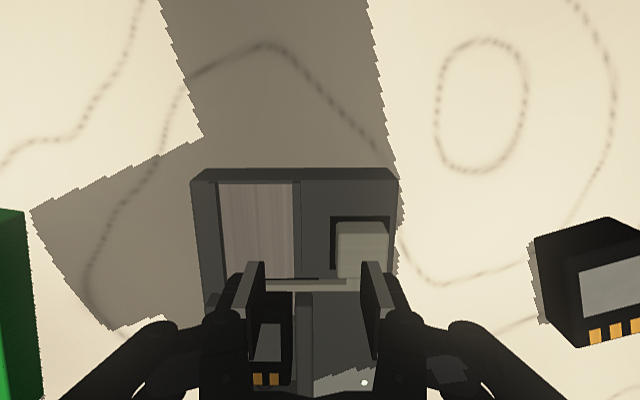

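View pics/s2.png

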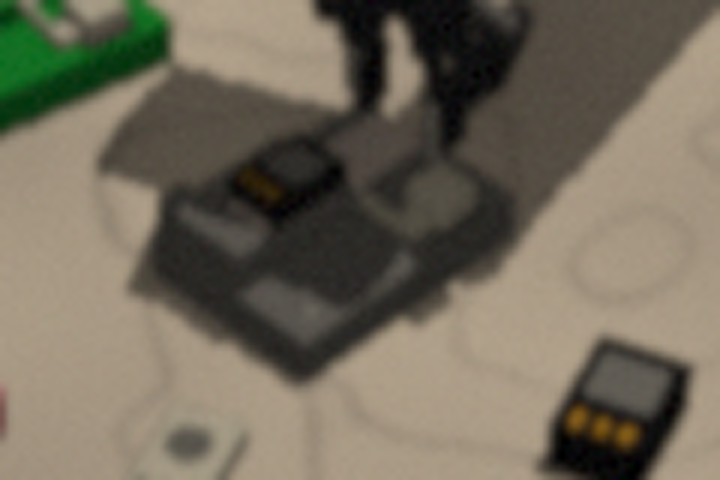

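```bash
python3 - <<'E'
from h import *
s=sense();M=R.from_quat(s['tool_rot']).as_matrix();i=camera_info("wrist")
for y in (-.036,-.021,0,.021,.036):
  for x in (.011,-.011):
    print(x,y,[proj(i,s['tcp_pos']+M@[x,y,z]).round(0).tolist() for z in (0,-.005,-.01)])
p=cv2.imread("pics/w2.png"); cv2.imwrite("pics/w2c.png",cv2.resize(p[160:320,180:410],None,fx=3.4,fy=3.4,interpolation=cv2.INTER_CUBIC))
# key/mid pred by two estimates
for yaw,t in ((-.4618,[.53505,.01769]),(-.4584,[.53456,.01974])):
  c,sn=np.cos(yaw),np.sin(yaw); Rm=np.array([[c,-sn],[sn,c]])
  for q,z in (((-.065,.042),.047),((-.065,.068),.047),((-.088,-.035),.03),((-.088,.075),.03)):
    print(q,proj(i,np.r_[Rm@q+t,z]).round(1))
E
```

```text
0.011 -0.036 [[230.0, 256.0], [228.0, 261.0], [225.0, 267.0]]
-0.011 -0.036 [[234.0, 299.0], [231.0, 305.0], [229.0, 312.0]]
0.011 -0.021 [[264.0, 256.0], [263.0, 261.0], [261.0, 267.0]]
-0.011 -0.021 [[266.0, 299.0], [265.0, 305.0], [264.0, 312.0]]
0.011 0 [[312.0, 256.0], [312.0, 261.0], [312.0, 267.0]]
-0.011 0 [[312.0, 299.0], [312.0, 305.0], [312.0, 312.0]]
0.011 0.021 [[359.0, 256.0], [361.0, 261.0], [362.0, 267.0]]
-0.011 0.021 [[357.0, 299.0], [359.0, 305.0], [360.0, 312.0]]
0.011 0.036 [[393.0, 256.0], [396.0, 261.0], [399.0, 267.0]]
-0.011 0.036 [[390.0, 299.0], [392.0, 305.0], [395.0, 312.0]]
(-0.065, 0.042) [335.9 232.2]
(-0.065, 0.068) [388.5 232.2]
(-0.088, -0.035) [185.8 178.2]
(-0.088, 0.075) [398.5 178.1]
(-0.065, 0.042) [338.8 229.4]
(-0.065, 0.068) [391.6 229.2]
(-0.088, -0.035) [188.1 175.9]
(-0.088, 0.075) [401.3 175.1]
```

View pics/w2c.png

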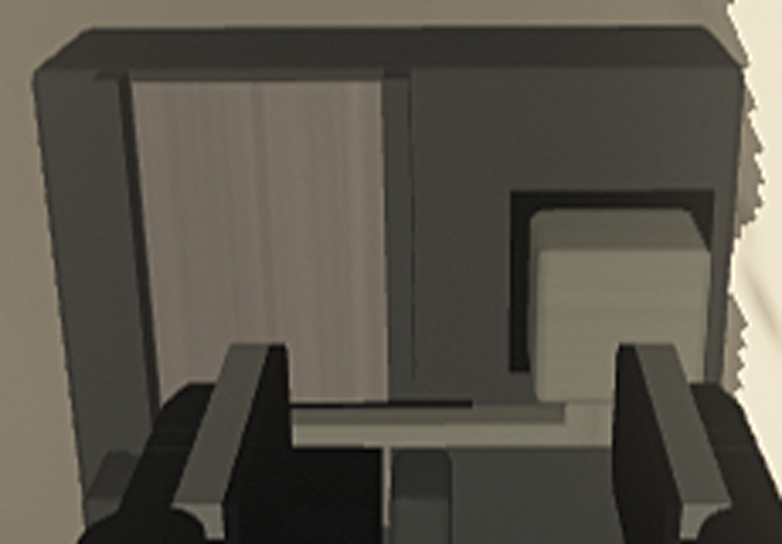

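View pics/t2.png

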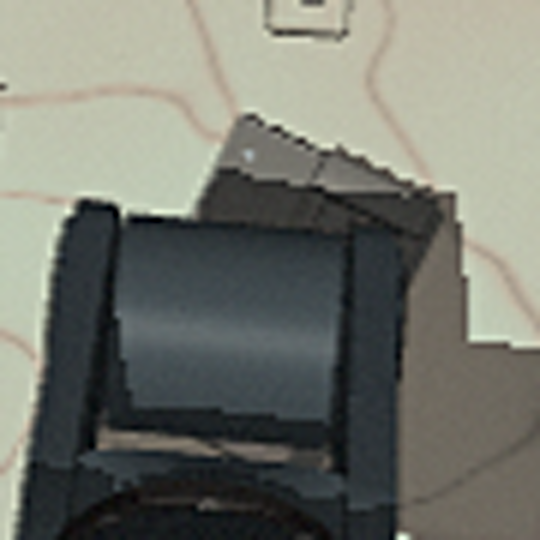

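```bash

python3 -m inch '[[-0.1,[-0.01,-0.015,0.1],[0,0,0]],[-0.1,[-0.01,-0.015,0.18],[0,0,0]],[-0.1,[-0.01,-0.015,0.18],[0,0,0]],[-0.1,[-0.01,-0.015,0.18],[0,0,0]]]'
python3 - <<'E'
from h import *
i=camera_info("wrist")
p,d=snapshot("wrist"); cv2.imwrite("pics/w3.png",cv2.resize(p[160:340,170:420],None,fx=3,fy=3,interpolation=cv2.INTER_CUBIC))
E
```

```text
t: 3.75
tcp_pos: [0.5004, 0.0654, 0.0471]
tool_rot: [0.229, 0.973, -0.0, -0.0]
force: [0.6, -0.3, 0.1]
finger_gap: 0.548
```

View pics/w3.png

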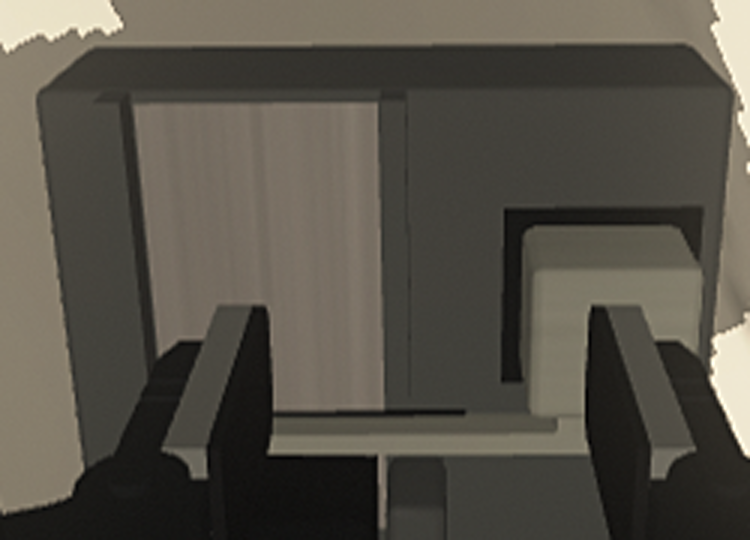

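```bash

python3 -m inch '[[-0.1,[0.02,0,0.02],[0,0,0]],[-0.1,[0.02,0,0.04],[0,0,0]],[-0.1,[0.02,0,0.04],[0,0,0]],[-0.1,[0.02,0,0.04],[0,0,0]]]'
python3 -m inch '[[-0.1,[0,0,0.02],[0,0,0]],[-0.1,[0,0,0.02],[0,0,0]],[-0.1,[0,0,0.02],[0,0,0]]]'
python3 -m inch '[[-0.1,[0,0,0.02],[0,0,0]],[-0.1,[0,0,0.02],[0,0,0]],[-0.1,[0,0,0.02],[0,0,0]]]'

```

```text
t: 4.2
tcp_pos: [0.4987, 0.0665, 0.0434]
tool_rot: [0.229, 0.973, -0.0, -0.0]
force: [0.4, 0.1, 0.8]
finger_gap: 0.553
t: 4.5
tcp_pos: [0.4987, 0.0665, 0.0414]
tool_rot: [0.229, 0.973, -0.0, -0.0]
force: [-1.6, 1.6, 2.9]
finger_gap: 0.547
t: 4.8
tcp_pos: [0.4987, 0.0665, 0.0393]
tool_rot: [0.229, 0.973, -0.0, -0.0]
force: [-1.4, 0.7, 2.6]
finger_gap: 0.548
```

```bash

python3 -m inch '[[-0.1,[0,0,0.04],[0,0,0]],[-0.1,[0,0,0.04],[0,0,0]],[-0.1,[0,0,0.04],[0,0,0]],[-0.1,[0,0,0.04],[0,0,0]]]'
python3 - <<'E'
from h import *
p,d=snapshot("wrist"); cv2.imwrite("pics/w4.png",cv2.resize(p[160:340,170:420],None,fx=3,fy=3,interpolation=cv2.INTER_CUBIC))
print(sense()['force'])
E
```

```text
t: 5.2
tcp_pos: [0.4982, 0.0666, 0.0355]
tool_rot: [0.23, 0.973, 0.0, -0.001]
force: [-3.2, 1.8, 7.5]
finger_gap: 0.55
[-2.99016595  1.59335241  6.95945486]
```

View pics/w4.png

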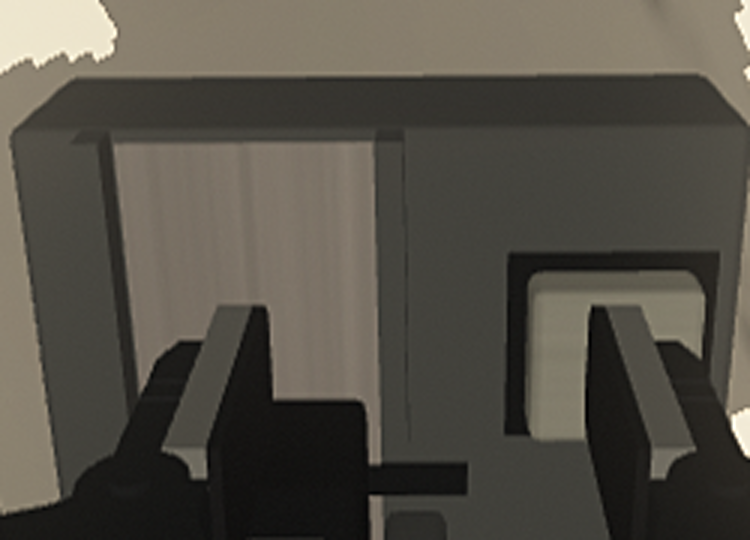

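```bash

python3 -m inch '[[-0.1,[0,0,0.012],[0,0,0]],[-0.1,[0,0,0.012],[0,0,0]],[-0.1,[0,0,0.012],[0,0,0]],[-0.1,[0,0,0.012],[0,0,0]],[-0.1,[0,0,0.012],[0,0,0]]]'
python3 - <<'E'
from h import *
i=camera_info("wrist"); s=sense()
p,d=snapshot("wrist"); cv2.imwrite("pics/w5.png",cv2.resize(p[160:400,170:420],None,fx=2.5,fy=2.5,interpolation=cv2.INTER_CUBIC))
print(s['force'],s['tcp_pos'])
for x,y in((560,350),(640,150),(425,220),(320,470),(330,440)): # w4 crop coords: key, dock top, pack
    u,v=170+x//3,160+y//3; print((x,y),dep(i,u,v,d[v,u]).round(4))
p,d=snapshot("scene"); cv2.imwrite("pics/s5.png",cv2.resize(p[170:250,260:380],None,fx=6,fy=6,interpolation=cv2.INTER_CUBIC))
E
```

```text
t: 5.75
tcp_pos: [0.4983, 0.0666, 0.0353]
tool_rot: [0.23, 0.973, 0.0, -0.0]
force: [-3.6, 0.4, 14.4]
finger_gap: 0.551
[-3.6047494   0.41606106 14.35933663] [0.49828448 0.06663847 0.03528411]
(560, 350) [0.5053 0.0851 0.0369]
(640, 150) [0.4853 0.1082 0.0287]
(425, 220) [0.481  0.0749 0.0287]
(320, 470) [0.5015 0.0479 0.0476]
(330, 440) [0.501  0.0496 0.0422]
```

View pics/w5.png

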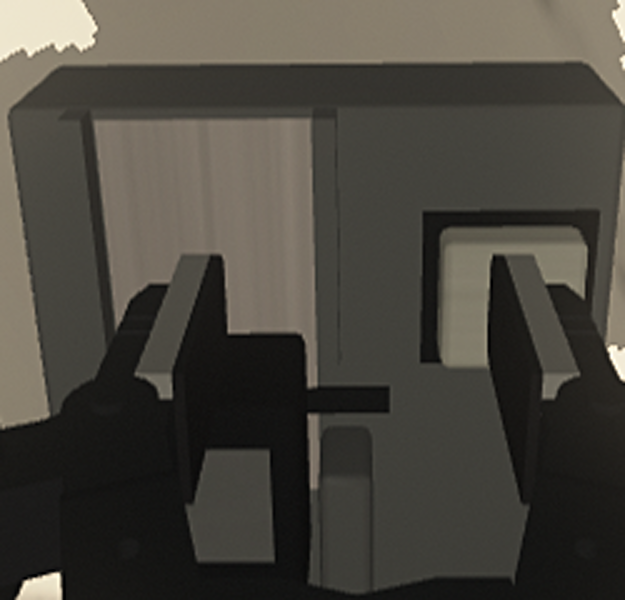

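View pics/s5.png

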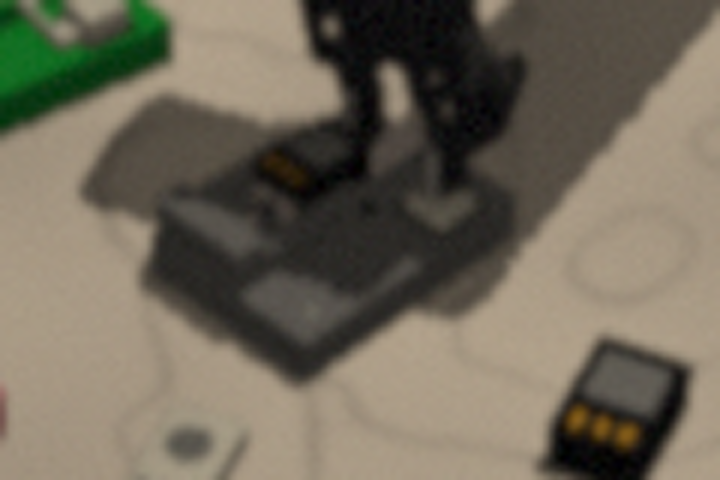

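```bash
python3 - <<'E'
from h import *
s=sense(); print(s['t'],s['force'],s['tcp_pos'],abs(s['qd']).max()); print(sign_off())
E
```

```text
5.85 [-4.87116517  1.60904383 15.28784787] [0.49824469 0.06662248 0.03525176] 0.0016235222692058248
the job is handed in; nothing more can be done
None
```

The pack popped out and is held against my other finger on the tray, with the ejector key still pressed down. I handed the job in at t = 5.85 s of the 32 s allowed, and the sign-off gives no verdict.

I lifted the gripper clear of the lamp shade and carried it over the lamp. Over the grey dock I set one finger above the key and the other over the tray, then pressed down. Nothing was gripped or lifted.

**Last checks**
- **Key:** its top reads about 8 mm above the dock top in the wrist depth image, which matches fully down. The upward force on the tool is about 15 N, so the key is against its stop.
- **Pack:** it lies in the tray ahead of the catch slot and against the trap finger. I estimate it moved about 14 mm, judging from the finger's position; I did not measure the pack directly. It looks flat in the picture.
- **Push on the finger:** the wrist feels about 3.5 to 5 N along the tray, away from the pack. The arm was still at hand-in.
- **Disagreement:** the top and wrist camera fits of the dock differed by about 2 mm. I used a middle value and corrected by eye in the wrist pictures.
- **Not re-checked:** I planned the moves to stay clear of the tumbler, bowl, remote and lamp, but did not measure their positions again at the end.

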